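# Make up two stone-carving kits

## Robot

A 7-joint arm with a two-finger parallel gripper is mounted at the origin on the work surface. World frame = base frame: x ahead of the robot, y to its left, z up, the work surface at z = 0. Lengths are in m, angles in rad, forces in N, time in s.
With the tool pointing down it reaches from about 0.4 to 0.85 m from the base axis. Payload 10.4 kg.
Tool frame: the origin (TCP) lies on the mounting face of the last link; the fingertips stand 173 mm ahead of it and the grasp point (between the pads) lies robot.tcp_to_grasp ahead of it (robot.tcp_to_grasp is the distance from the TCP to the grasp point, in m); z points along the fingers, y is the line along which they close (so a half turn about z gives the same grasp; the last joint's range is limited). The gripper opens to 85 mm and grips with 20 to 120 N. Pads are 22 mm wide; open, the fingers measure 114 mm over their backs; the gripper's body (76 mm by 85 mm) begins 54 mm behind the grasp point. The pads swing forward as they close: fully open they stand 13 mm farther back than shut.
Start: joints at [-1.236, 0.332, -0.065, 1.46, 0.022, 1.35, -0.088], TCP at [0.219, 0.585, 0.405] pointing down, gripper open.
Joint ranges: [-2.6, 2.6], [-0.5, 2.12], [-1.47, 1.34], [0.16, 2.42], [-1.27, 4.41], [0.06, 2.06], [-2.6, 2.6]. Speed limits (rad/s): [2.22, 2.22, 2.79, 2.79, 3.14, 3.14, 3.14].

## Interface

Orientations are given as a rotation vector (axis times angle).
In Python, from workcell import robot gives the robot as it stands. The module is installed in compiled form; this text tells all that it offers.
- The arm moves only by the tool play_rows, never from a script. Its argument "commands" is a list of rows, each a list of 6 numbers: the shift along the world's x, y, z in m, then the turn, a rotation vector about the world's x, y, z in rad. In form: [[dx, dy, dz, ax, ay, az], ...]. A call has 1 to 5 rows; each row shifts and turns the commanded pose from where the row before left it; what a row does not reach is not made up. A row lasts 1/8 s, in which the tool goes at most 62.5 mm and 10.7 degrees, less where a joint would pass 70% of its speed; a pose out of reach is approached as far as the arm can. A call with a gripper value outside its range is refused whole. "grip" is the finger opening in m, from 0 to 0.0854, set as the call begins (left out, the last holds). The fingers move at their own pace and stop on an object; "force" is the grip in N (left out, the last holds). Time passes only in rows, so rows that do not move let the fingers close. It gives the time, the measured TCP pose, the force, the opening and the grip force at its end, in the units of the state.
- robot.get_obs(): the state, without advancing time (a new reading comes with each control period).
- robot.read_camera(name): name is "side" or "top"; returns (picture, depth): 480x640x3 uint8, red, green, blue; 480x640 float32, m along the optical axis (not along the pixel's ray), 0 where there is no reading.
- robot.calibration(name): a dict with "intrinsics" (3x3 intrinsics, pixels), "R" (3x3) and "t" (3): a world point X has camera coordinates R X + t. Camera axes: x right, y down, z forward; pixel columns grow to the right and rows downward; lengths in m; the calibration is good to about 2 mm. A picture is of the moment at which its call begins. calibration takes no time and is no camera call.
- robot.hand_in(): hands the job in; it is judged then, once.
Trained networks look in the newest picture that a camera, given by its name, has taken for a name from the list of things; names that differ only in an ending like _2 or _b are one class to them, and where a whole thing is asked for, a point or a joint stands for the part that bears it (a point fixed in the world has none). Each returns a list of dicts, best first, with "score" (0 to 1); they miss things now and then, are a little off and sometimes report something else, mostly with a low value. They report only what shows in the picture. A call takes as long as a camera call. They do not tell look-alikes from the thing itself.
- robot.find_in(query, camera): "point" ([column, row] in pixels, amid what is visible of it).
- robot.mark_of(query, camera): "point" ([column, row] in pixels: a listed point, or the origin of a listed thing).
The state is a dict: "time": time; "joints": joint angles; "qd": joint speeds; "tau": joint torques, N m; "eef_pos": TCP position; "ee_rot": TCP orientation; "force": force on the tool from outside, world axes, zero at the start; "wrist_torque": the same for the moment, N m; "width": opening from 0.0 (shut) to 1.0 (fully open); "finger_force": force on a finger pad.
Only numpy, scipy, OpenCV 4.12 (cv2) and the standard library are available. Lean on these libraries where they do the work, as an engineer would, in place of code of your own. Each camera call takes 0.05 s, during which the arm holds its last target. There are 200 camera calls.

## Task

Make up the two carving kits on the plywood kit boards. The board with three bays gets the roughing kit: the point chisel and the claw chisel lying flat along the two narrow bays, one in each (either way), and the small mallet standing on its head in the wide bay; the board with two bays gets the finishing kit: the flat chisel lying flat along the narrow bay and the rubbing block lying flat in the wide bay. Set each thing right down inside its bay, clear of the battens, without dropping or toppling it, and leave the carved stone, the brush and the square where they are.

Things in the scene. Friction and masses are not known exactly. Their poses are not given: they have to be found in the camera images.
- board_three: Roughing kit board, fixed to the table, plywood, 202 (x) x 234 (y) mm, with three bays each 190 mm long. Bay floors 10 mm above the table; dark battens 6 mm wide stand 6 mm above them. Origin: centre of the underside; x along the bays, y across, z up. Narrow bays 60 mm wide, centred at y = -81 mm and y = -15 mm; wide bay 90 mm wide, centred at y = +66 mm.
- board_two: Finishing kit board, fixed to the table, plywood, 202 (x) x 168 (y) mm, with two bays each 190 mm long. Bay floors 10 mm above the table; dark battens 6 mm wide stand 6 mm above them. Origin: centre of the underside; x along the bays, y across, z up. Narrow bay 60 mm wide, centred at y = -48 mm; wide bay 90 mm wide, centred at y = +33 mm.
- point_chisel: Steel point chisel, about 0.2 kg, 150 mm long: square shaft 16 x 16 mm, 105 mm long (x -75 to +30 mm), lying flat; x along the tool towards its working end, z up, origin mid-length on the underside; grip across the shaft at the origin. The last 45 mm taper to a round point.
- claw_chisel: Steel claw chisel, about 0.25 kg, 150 mm long: square shaft 16 x 16 mm, 105 mm long (x -75 to +30 mm), lying flat; x along the tool towards its working end, z up, origin mid-length on the underside; grip across the shaft at the origin. Its end is a flat blade, 42 mm wide and 10 mm thick, with four teeth.
- flat_chisel: Steel flat chisel, about 0.22 kg, 150 mm long: square shaft 16 x 16 mm, 105 mm long (x -75 to +30 mm), lying flat; x along the tool towards its working end, z up, origin mid-length on the underside; grip across the shaft at the origin. Its end is a plain straight blade, 28 mm wide and 10 mm thick, without teeth.
- mallet: Small round carving mallet, about 0.35 kg, standing on its head with the handle straight up: white plastic head 68 mm in diameter at the foot and 60 mm high, wooden handle 24 mm in diameter from 60 to 165 mm above the foot. Origin: centre of the foot; z up along the handle.
- rubbing_block: Grey rubbing block, about 0.18 kg, 75 (x) x 36 (y) x 30 (z) mm, lying flat. Origin: centre of the underside; z up.
- stone: Bystander: pale stone block with a carved leaf, 110 x 150 x 65 mm. Leave alone.
- brush: Bystander: dusting brush lying on the table, about 0.2 m long. Leave alone.
- square: Bystander: combination square, a 150 mm steel rule with a blue stock, lying on the table. Leave alone.
Things that resemble listed ones, but are neither listed nor needed, are in the scene too. What is shaped like the rubbing_block but blue, pink or red is not meant.

How it is judged:
At the end, for the whole second after the job is handed in: Each thing is on the floor of its own bay, at rest (origin at most 2.5 mm above the floor, tilt under 3.4 deg): chisels along the bay within 20 deg, 24 mm of its centre line and 25 mm of its middle; mallet upright within 14 mm of the centre line; block flat within 30 mm of it ((((y of point_chisel in the frame of board_three between -0.105 and -0.057 m and x of point_chisel in the frame of board_three between -0.025 and 0.025 m and z of point_chisel in the frame of board_three between 0.006 and 0.0125 m and angle between point_chisel's own z axis and vertical below 0.06 rad and angle between the x axis of point_chisel and the x axis of board_three, either way round below 0.35 rad) and (y of claw_chisel in the frame of board_three between -0.039 and 0.009 m and x of claw_chisel in the frame of board_three between -0.025 and 0.025 m and z of claw_chisel in the frame of board_three between 0.006 and 0.0125 m and angle between claw_chisel's own z axis and vertical below 0.06 rad and angle between the x axis of claw_chisel and the x axis of board_three, either way round below 0.35 rad)) or ((y of point_chisel in the frame of board_three between -0.039 and 0.009 m and x of point_chisel in the frame of board_three between -0.025 and 0.025 m and z of point_chisel in the frame of board_three between 0.006 and 0.0125 m and angle between point_chisel's own z axis and vertical below 0.06 rad and angle between the x axis of point_chisel and the x axis of board_three, either way round below 0.35 rad) and (y of claw_chisel in the frame of board_three between -0.105 and -0.057 m and x of claw_chisel in the frame of board_three between -0.025 and 0.025 m and z of claw_chisel in the frame of board_three between 0.006 and 0.0125 m and angle between claw_chisel's own z axis and vertical below 0.06 rad and angle between the x axis of claw_chisel and the x axis of board_three, either way round below 0.35 rad))) and y of flat_chisel in the frame of board_two between -0.072 and -0.024 m and x of flat_chisel in the frame of board_two between -0.025 and 0.025 m and z of flat_chisel in the frame of board_two between 0.006 and 0.0125 m and angle between each of flat_chisel, mallet, rubbing_block's own z axis and vertical below 0.06 rad and angle between the x axis of flat_chisel and the x axis of board_two, either way round below 0.35 rad and y of mallet in the frame of board_three between 0.052 and 0.08 m and x of mallet in the frame of board_three between -0.064 and 0.064 m and z of mallet in the frame of board_three between 0.006 and 0.0125 m and y of rubbing_block in the frame of board_two between 0.003 and 0.063 m and x of rubbing_block in the frame of board_two between -0.08 and 0.08 m and z of rubbing_block in the frame of board_two between 0.006 and 0.0125 m and linear speed of each of point_chisel, claw_chisel, flat_chisel, mallet, rubbing_block below 0.02 m/s and angular speed of each of point_chisel, claw_chisel, flat_chisel, mallet, rubbing_block below 0.2 rad/s); the robot touches nothing.
It fails at once if a thing is let go in the air over a kit board, more than 20 mm above the bay floor, or toppled there ((z of point_chisel in the frame of board_three above 0.03 m and horizontal distance between point_chisel and board_three below 0.14 m and contact force between the fingers and point_chisel below 0.02 N) or (z of point_chisel in the frame of board_two above 0.03 m and horizontal distance between point_chisel and board_two below 0.14 m and contact force between the fingers and point_chisel below 0.02 N) or (z of claw_chisel in the frame of board_three above 0.03 m and horizontal distance between claw_chisel and board_three below 0.14 m and contact force between the fingers and claw_chisel below 0.02 N) or (z of claw_chisel in the frame of board_two above 0.03 m and horizontal distance between claw_chisel and board_two below 0.14 m and contact force between the fingers and claw_chisel below 0.02 N) or (z of flat_chisel in the frame of board_three above 0.03 m and horizontal distance between flat_chisel and board_three below 0.14 m and contact force between the fingers and flat_chisel below 0.02 N) or (z of flat_chisel in the frame of board_two above 0.03 m and horizontal distance between flat_chisel and board_two below 0.14 m and contact force between the fingers and flat_chisel below 0.02 N) or (z of mallet in the frame of board_three above 0.03 m and horizontal distance between mallet and board_three below 0.14 m and contact force between the fingers and mallet below 0.02 N) or (z of mallet in the frame of board_two above 0.03 m and horizontal distance between mallet and board_two below 0.14 m and contact force between the fingers and mallet below 0.02 N) or (z of rubbing_block in the frame of board_three above 0.03 m and horizontal distance between rubbing_block and board_three below 0.14 m and contact force between the fingers and rubbing_block below 0.02 N) or (z of rubbing_block in the frame of board_two above 0.03 m and horizontal distance between rubbing_block and board_two below 0.14 m and contact force between the fingers and rubbing_block below 0.02 N)).
It fails at once if the stone, the brush or the square is moved more than 20 mm (distance of any of stone, brush, square from where it was at the start of the episode above 0.02 m).
It also fails if it takes over 134 s, if anything falls off the work surface, if the arm or the gripper's body presses on something with over 40 N, if the wrist force passes 120 N, or if a joint passes its speed limit or range.

## Working session

There is one attempt and no reset: what is moved stays moved. The work goes in short steps, Python scripts to look and compute and a tool call to move; the robot and the scene stay as the last step left them, time stands still between calls to the robot, and variables do not carry over. Pictures are saved under pics/ and viewed, at most 14 in all, crops included, and the job is handed in when it is done.

Besides the shell and the picture viewer there is one more tool, called after "Call:" as name(argument=value, ...) on one line, values as JSON. play_rows: Moves the arm, as the interface text tells. Its arguments: {"type":"object","properties":{"commands":{"type":"array"},"grip":{"type":"number"},"force":{"type":"number"}},"required":["commands"]}

```bash
mkdir -p pics; cat > h.py <<'E'
import numpy as np, cv2
from workcell import robot
def cal(n):
    c=robot.calibration(n); return np.array(c["intrinsics"]),np.array(c["R"]),np.array(c["t"])
def world(n,uv,d):
    K,R,t=cal(n); u,v=uv
    return R.T@(np.linalg.inv(K)@np.array([u,v,1.])*d-t)
def onz(n,uv,z):
    K,R,t=cal(n); r=R.T@np.linalg.inv(K)@np.array([uv[0],uv[1],1.]); o=-R.T@t
    return o+r*(z-o[2])/r[2]
def cloud(n,dep):
    K,R,t=cal(n); v,u=np.mgrid[:480,:640]
    p=np.stack([(u-K[0,2])/K[0,0],(v-K[1,2])/K[1,1],np.ones_like(u)],-1)*dep[...,None]
    return (p-t)@R
def save(f,p): cv2.imwrite(f,p[...,::-1])
E
python3 - <<'E'
from h import *
o=robot.get_obs(); print(robot.tcp_to_grasp,{k:np.round(v,3) for k,v in o.items()})
for n in("top","side"):
    p,d=robot.read_camera(n); save(f"pics/{n}0.png",p); np.save(n+"d.npy",d); np.save(n+"p.npy",p)
    K,R,t=cal(n); print(n,K[0,0],np.round(R,2).tolist(),np.round(-R.T@t,3))
for q in "board_three board_two point_chisel claw_chisel flat_chisel mallet rubbing_block stone brush square".split():
    r=robot.mark_of(q,"top"); print(q,[(np.round(x["point"]).tolist(),round(x["score"],2)) for x in r[:4]])
E
```

```text
0.1547 {'time': np.float64(0.0), 'joints': array([-1.236,  0.333, -0.065,  1.461,  0.022,  1.35 , -0.089]), 'qd': array([ 0.   , -0.   , -0.002, -0.001,  0.001, -0.003,  0.001]), 'tau': array([-1.0000e-03, -6.2545e+01,  4.9000e-02, -3.9161e+01,  1.6000e-02,
        1.0000e-02,  0.0000e+00]), 'eef_pos': array([0.219, 0.585, 0.404]), 'ee_rot': array([-5.590e-01, -3.091e+00,  2.000e-03]), 'force': array([-0.307,  0.723, -0.46 ]), 'wrist_torque': array([-0.021,  0.006, -0.026]), 'finger_force': np.float64(0.0), 'width': np.float64(1.0)}
top 443.0199666252562 [[0.01, -1.0, -0.02], [-0.99, -0.0, -0.16], [0.16, 0.02, -0.99]] [ 0.336 -0.     0.941]
side 435.9347271864024 [[0.96, -0.29, -0.01], [-0.21, -0.68, -0.7], [0.2, 0.68, -0.71]] [ 0.275 -0.728  0.805]
board_three [([188.0, 251.0], 0.66)]
board_two [([483.0, 249.0], 0.82)]
point_chisel [([309.0, 165.0], 0.74)]
claw_chisel [([386.0, 253.0], 0.65), ([362.0, 166.0], 0.48)]
flat_chisel [([360.0, 166.0], 0.71)]
mallet [([293.0, 253.0], 0.71)]
rubbing_block [([329.0, 255.0], 0.91), ([476.0, 386.0], 0.9), ([217.0, 347.0], 0.77), ([364.0, 165.0], 0.73)]
stone [([226.0, 125.0], 0.56), ([383.0, 255.0], 0.47)]
brush []
square [([438.0, 122.0], 0.88)]
```

View pics/top0.png

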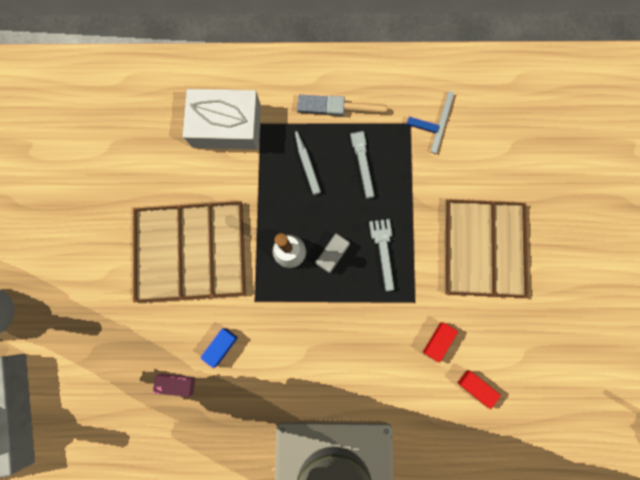

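View pics/side0.png

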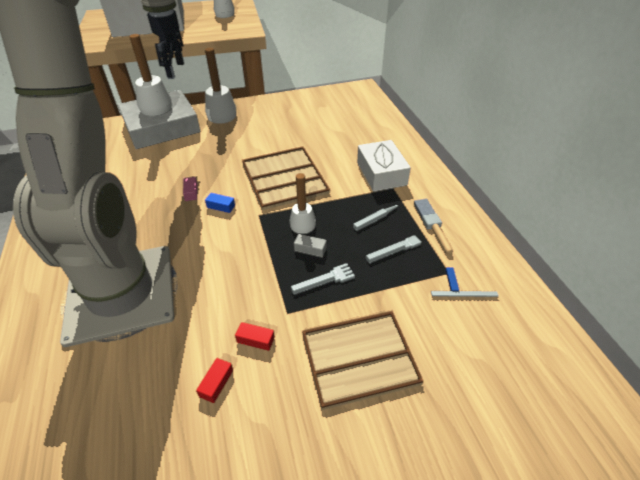

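The top view shows:
- **Chisels:** point at (308,163), flat with a plain blade at (362,165), claw with teeth at (383,255).
- **Mallet:** at (289,250). Candidates in the top view are (289,250) and the dark shapes at the left edge, (5,310) and (10,420). The one on the mat has the white head and a round wooden handle.
- **Rubbing block:** the candidates are (333,253) grey, (219,347) blue, (173,385) pink, and (440,342) and (480,389) red. Grey fits.
- **Boards:** the three-bay board is at (190,251) and the two-bay board at (487,249). Both have the wide bay on the left (+y).

Next I'll measure poses and take one confirming crop.

```bash
python3 - <<'E'
from h import *
p=np.load("topp.npy"); d=np.load("topd.npy"); P=cloud("top",d)
print("mat z",np.median(P[200:215,320:350,2]),"table z",np.median(P[320:335,300:400,2]))
save("pics/crop.png",cv2.resize(p[115:310,250:420],None,fx=3,fy=3,interpolation=cv2.INTER_CUBIC))
g=p.astype(int).sum(-1)
for n,(a,b,c,e) in dict(point=(128,198,288,325),flat=(128,202,345,378),claw=(215,295,366,400),block=(232,276,313,352)).items():
    m=np.zeros((480,640),bool); m[a:b,c:e]=True
    m&=(P[...,2]>0.006)&(d>0)&(g>260)
    q=P[m]; zt=np.percentile(q[:,2],80)
    (x,y),(w,h),an=cv2.minAreaRect((q[:,:2]*1000).astype(np.float32))
    box=cv2.boxPoints(((x,y),(w,h),an))
    e0=box[1]-box[0]; e1=box[2]-box[1]; L=e0 if np.linalg.norm(e0)>np.linalg.norm(e1) else e1
    yaw=np.degrees(np.arctan2(L[1],L[0]))%180
    # shaft yaw from PCA of rear part
    u=np.array([np.cos(np.radians(yaw)),np.sin(np.radians(yaw))]); s=(q[:,:2]*1000-[x,y])@u
    print(n,"rect",np.round([x,y,w,h]),"yaw",round(yaw,1),"ztop",round(zt,4),m.sum())
    for lo,hi in((-75,-35),(-35,0),(0,30),(30,80)):
        k=q[(s>lo)&(s<hi)]; print("   ",lo,hi,np.round(np.r_[np.median(k,0),len(k)],4))
m=(P[...,2]>0.03)&(P[...,2]<0.2); m[:220]=0;m[290:]=0;m[:,:262]=0;m[:,312:]=0
for lo,hi in((.03,.055),(.055,.065),(.07,.14),(.155,.18)):
    q=P[m&(P[...,2]>lo)&(P[...,2]<hi)]; print("mallet",lo,np.round(q.min(0),3),np.round(q.max(0),3),np.round(np.median(q,0),3),len(q))
# boards: dark batten masks
hsv=cv2.cvtColor(p,cv2.COLOR_RGB2HSV)
for n,(a,b,c,e) in dict(three=(195,307,128,250),two=(195,303,440,535)).items():
    m=np.zeros((480,640),np.uint8); m[a:b,c:e]=((hsv[a:b,c:e,2]<105)).astype(np.uint8)
    k,l,st,_=cv2.connectedComponentsWithStats(m); i=1+st[1:,4].argmax()
    v,u=np.nonzero(l==i)
    q=np.array([onz("top",(a_,b_),0.016)[:2] for a_,b_ in zip(u,v)])*1000
    r=cv2.minAreaRect(q.astype(np.float32)); print(n,np.round(r[0],1),np.round(r[1],1),round(r[2],2),st[i])
E
```

```text
mat z 0.00058588366975126 table z -0.0005975385447489038
point rect [660.  62. 150.  16.] yaw 18.6 ztop 0.0167 424
    -75 -35 [6.07e-01 4.35e-02 1.57e-02 1.36e+02]
    -35 0 [6.426e-01 5.670e-02 1.560e-02 1.170e+02]
    0 30 [6.741e-01 6.630e-02 1.550e-02 9.400e+01]
    30 80 [7.041e-01 7.760e-02 1.240e-02 7.700e+01]
flat rect [654. -63. 150.  28.] yaw 10.3 ztop 0.0161 600
    -75 -35 [ 6.00e-01 -7.31e-02  1.52e-02  1.45e+02]
    -35 0 [ 6.373e-01 -6.670e-02  1.530e-02  1.220e+02]
    0 30 [ 6.692e-01 -6.050e-02  1.540e-02  1.060e+02]
    30 80 [ 7.076e-01 -5.440e-02  9.700e-03  2.270e+02]
claw rect [ 456. -107.  150.   42.] yaw 8.2 ztop 0.0158 721
    -75 -35 [ 4.010e-01 -1.131e-01  1.520e-02  1.560e+02]
    -35 0 [ 4.377e-01 -1.076e-01  1.530e-02  1.340e+02]
    0 30 [ 4.715e-01 -1.037e-01  1.520e-02  1.210e+02]
    30 80 [ 5.046e-01 -1.003e-01  9.700e-03  3.090e+02]
block rect [457.   3.  36.  75.] yaw 145.9 ztop 0.0309 602
    -75 -35 [ 4.879e-01 -1.590e-02  2.800e-02  1.600e+01]
    -35 0 [ 4.712e-01 -6.600e-03  2.970e-02  2.840e+02]
    0 30 [4.438e-01 1.000e-02 2.970e-02 2.320e+02]
    30 80 [4.289e-01 2.220e-02 2.880e-02 7.000e+01]
mallet 0.03 [0.43  0.064 0.03 ] [0.491 0.124 0.055] [0.445 0.081 0.043] 197
mallet 0.055 [0.436 0.068 0.055] [0.487 0.119 0.064] [0.454 0.087 0.059] 312
mallet 0.07 [0.45  0.083 0.073] [0.467 0.101 0.14 ] [0.453 0.088 0.108] 74
mallet 0.155 [0.451 0.083 0.157] [0.473 0.105 0.168] [0.461 0.094 0.164] 142
three [472.3 191.4] [200.3  38.5] 12.95 [226 203  24  92 324]
two [ 478.3 -331.7] [ 47.1 195.1] 75.69 [489 203  24  90 184]
```

View pics/crop.png

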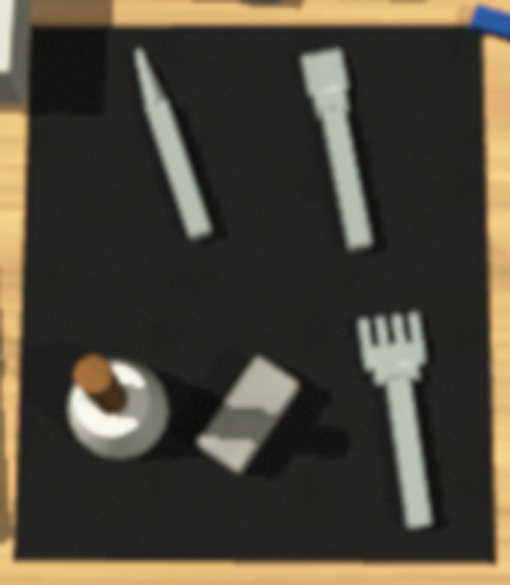

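The crop confirms the targets: the claw has four teeth, the flat chisel has a plain blade, the block is grey and the mallet head is white. Next I'll fit the boards from depth.

```bash
python3 - <<'E'
from h import *
from scipy.spatial.transform import Rotation as Ro
d=np.load("topd.npy"); P=cloud("top",d)
for n,(a,b,c,e) in dict(three=(190,312,120,256),two=(185,312,430,545)).items():
    m=np.zeros((480,640),np.uint8); m[a:b,c:e]=((P[a:b,c:e,2]>.006)&(P[a:b,c:e,2]<.03))
    k,l,st,_=cv2.connectedComponentsWithStats(m); i=1+st[1:,4].argmax()
    q=P[l==i]; r=cv2.minAreaRect((q[:,:2]*1000).astype(np.float32)); print(n,np.round(r[0],1),np.round(r[1],1),round(r[2],2),np.round(q[:,2].mean(),4))
    c=np.array(r[0]); an=r[2]; an=an-90 if an>45 else an
    ca,sa=np.cos(np.radians(an)),np.sin(np.radians(an))
    for by in ((-81,-15,66) if n=="three" else (-48,33)): print("  bay",by,np.round(c+[-sa*by,ca*by],1),"yaw",round(an,2))
    # battens (z>0.013) positions along y
    l2=(q[:,:2]*1000-c)@np.array([-sa,ca]); h,_=np.histogram(l2[q[:,2]>.0135],bins=np.arange(-120,121,6)); print(dict(zip(np.arange(-117,120,6).tolist(),h.tolist())))
R=Ro.from_rotvec(robot.get_obs()["ee_rot"]).as_matrix(); print(np.round(R,3)); y=R[:,1]; print("finger line angle",np.degrees(np.arctan2(y[1],y[0])))
E
```

```text
three [461.9 310.1] [202.7 235.4] 4.22 0.0108
  bay -81 [467.8 229.3] yaw 4.22
  bay -15 [463.  295.1] yaw 4.22
  bay 66 [457.  375.9] yaw 4.22
{-117: 155, -111: 124, -105: 20, -99: 17, -93: 18, -87: 17, -81: 22, -75: 15, -69: 23, -63: 15, -57: 20, -51: 165, -45: 124, -39: 17, -33: 19, -27: 17, -21: 14, -15: 19, -9: 17, -3: 18, 3: 17, 9: 20, 15: 175, 21: 119, 27: 15, 33: 17, 39: 16, 45: 18, 51: 18, 57: 19, 63: 17, 69: 19, 75: 21, 81: 13, 87: 22, 93: 20, 99: 19, 105: 19, 111: 192, 117: 132}
two [ 471.7 -319.8] [169.9 202.9] 87.54 0.0106
  bay -48 [ 469.6 -367.7] yaw -2.46
  bay 33 [ 473.1 -286.8] yaw -2.46
{-117: 0, -111: 0, -105: 0, -99: 0, -93: 0, -87: 7, -81: 223, -75: 59, -69: 17, -63: 16, -57: 21, -51: 17, -45: 13, -39: 17, -33: 13, -27: 15, -21: 23, -15: 249, -9: 45, -3: 22, 3: 12, 9: 15, 15: 19, 21: 13, 27: 14, 33: 18, 39: 14, 45: 18, 51: 18, 57: 15, 63: 17, 69: 15, 75: 28, 81: 228, 87: 29, 93: 0, 99: 0, 105: 0, 111: 0, 117: 0}
[[-0.937  0.35   0.   ]
 [ 0.35   0.937  0.   ]
 [-0.     0.    -1.   ]]
finger line angle 69.49937289112067
```

```bash
python3 - <<'E'
from h import *
d=np.load("sided.npy"); P=cloud("side",d)
m=(d>0)&(np.hypot(P[...,0]-.219,P[...,1]-.585)<.075)&(P[...,2]>.19)&(P[...,2]<.33)
q=P[m]; print(m.sum()); u=np.array([.35,.937]); s=(q[:,:2]-[.219,.585])@u
for z in np.arange(.2,.33,.008):
    k=(q[:,2]>z)&(q[:,2]<z+.008)
    if k.sum(): print(round(z,3),k.sum(),np.round([s[k].min(),s[k].max()],3))
d=np.load("topd.npy"); P=cloud("top",d); q=P[(P[...,2]>.05)&(P[...,2]<.075)&(P[...,0]>.55)]; print("stone",q.min(0),q.max(0))
E
```

```text
585
0.24 11 [-0.049  0.046]
0.248 38 [-0.055  0.049]
0.256 46 [-0.057  0.051]
0.264 45 [-0.057  0.05 ]
0.272 47 [-0.056  0.052]
0.28 36 [-0.059  0.054]
0.288 42 [-0.074  0.072]
0.296 78 [-0.075  0.072]
0.304 71 [-0.074  0.073]
0.312 73 [-0.073  0.071]
0.32 80 [-0.074  0.07 ]
0.328 18 [-0.075  0.065]
stone [0.69003363 0.16660105 0.050014  ] [0.8053999  0.31882454 0.07318076]
```

Call:
play_rows(commands=[[0.03,-0.035,-0.008,0,0,0.046],[0.03,-0.035,-0.008,0,0,0.046],[0.03,-0.035,-0.008,0,0,0.046],[0.03,-0.035,-0.008,0,0,0.046],[0.03,-0.035,-0.008,0,0,0.046]], grip=0.05, force=50)

```text
time: 1.23
eef_pos: [0.3697, 0.4092, 0.3647]
ee_rot: [0.198, 3.135, 0.001]
force: [-0.5, 0.5, -0.2]
width: 0.585
finger_force: 0.0
```

Call:
play_rows(commands=[[0.03,-0.035,-0.008,0,0,0.046],[0.03,-0.035,-0.008,0,0,0.046],[0.03,-0.035,-0.008,0,0,0.046],[0.03,-0.035,-0.008,0,0,0.046],[0.03,-0.035,-0.008,0,0,0.046]])

```text
time: 1.85
eef_pos: [0.5197, 0.2342, 0.3247]
ee_rot: [-0.163, 3.137, 0.001]
force: [1.1, 0.9, 0.1]
width: 0.591
finger_force: 0.0
```

Call:
play_rows(commands=[[0.03,-0.035,-0.008,0,0,0.046],[0.03,-0.035,-0.008,0,0,0.046],[0.03,-0.035,-0.008,0,0,0.046],[0.03,-0.035,-0.008,0,0,0.046],[0.02,-0.033,-0.008,0,0,0.038]])

```text
time: 2.48
eef_pos: [0.6599, 0.0611, 0.2844]
ee_rot: [-0.509, 3.1, -0.0]
force: [-0.1, -0.0, 1.4]
width: 0.58
finger_force: 0.0
```

Call:
play_rows(commands=[[0,0,0,0,0,0],[0,0,0,0,0,0]])

```text
time: 2.72
eef_pos: [0.6587, 0.063, 0.2847]
ee_rot: [0.507, -3.1, -0.001]
force: [-0.4, 0.8, -0.9]
width: 0.587
finger_force: 0.0
```

Call:
play_rows(commands=[[0,0,-0.03,0,0,0],[0,0,-0.03,0,0,0],[0,0,-0.025,0,0,0],[0,0,-0.015,0,0,0],[0,0,-0.008,0,0,0]])

```text
time: 3.35
eef_pos: [0.6587, 0.0633, 0.1765]
ee_rot: [0.509, -3.1, -0.001]
force: [0.2, 0.2, -0.3]
width: 0.582
finger_force: 0.0
```

Call:
play_rows(commands=[[0,0,0,0,0,0],[0,0,0,0,0,0],[0,0,0,0,0,0],[0,0,0,0,0,0],[0,0,0,0,0,0]], grip=0, force=50)

```text
time: 3.98
eef_pos: [0.6593, 0.0625, 0.178]
ee_rot: [-0.507, 3.099, 0.0]
force: [-1.2, 0.6, 6.3]
width: 0.173
finger_force: 50.5
```

Call:
play_rows(commands=[[0,0,0.01,0,0,0],[0,0,0.02,0,0,0],[0,0,0.03,0,0,0],[0,0,0.02,0,0,0],[0,0,0,0,0,0]])

```text
time: 4.6
eef_pos: [0.6595, 0.0624, 0.2591]
ee_rot: [-0.506, 3.097, 0.0]
force: [-0.6, 0.4, -3.0]
width: 0.166
finger_force: 49.6
```

```bash
python3 - <<'E'
from h import *
p,d=robot.read_camera("side"); save("pics/side1.png",p); print(robot.get_obs()["eef_pos"])
E
```

```text
[0.65893486 0.06240947 0.25732907]
```

View pics/side1.png

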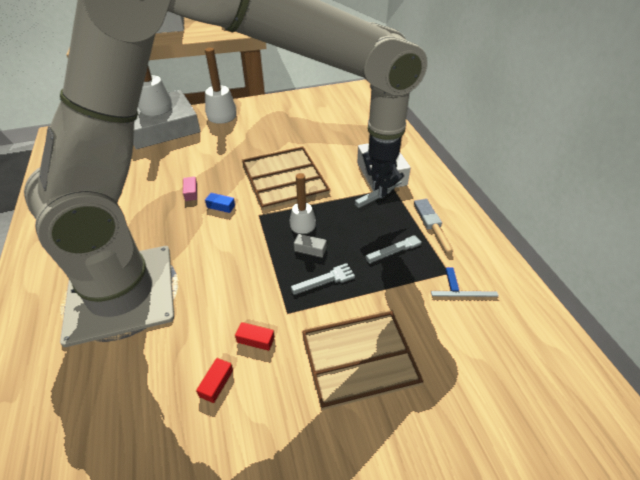

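The point chisel is lifted, held level at about (378,193) in the side view. Carrying it to the middle narrow bay.

Call:
play_rows(commands=[[-0.0246,0.0293,0,0,0,-0.0314],[-0.0246,0.0293,0,0,0,-0.0314],[-0.0246,0.0293,0,0,0,-0.0314],[-0.0246,0.0293,0,0,0,-0.0314]])

```text
time: 5.15
eef_pos: [0.5591, 0.1804, 0.2553]
ee_rot: [0.31, -3.124, 0.001]
force: [0.3, 0.8, -1.7]
width: 0.17
finger_force: 49.6
```

Call:
play_rows(commands=[[-0.0246,0.0293,0,0,0,-0.0314],[-0.0246,0.0293,0,0,0,-0.0314],[-0.0246,0.0293,0,0,0,-0.0314],[-0.0246,0.0293,0,0,0,-0.0314],[0,0,-0.01,0,0,0]])

```text
time: 5.78
eef_pos: [0.4597, 0.2996, 0.246]
ee_rot: [0.123, -3.138, -0.002]
force: [-0.1, -2.3, -2.8]
width: 0.17
finger_force: 49.6
```

Call:
play_rows(commands=[[0,0,-0.015,0,0,0],[0,0,-0.015,0,0,0],[0,0,0,0,0,0],[0,0,0,0,0,0]])

```text
time: 6.28
eef_pos: [0.4625, 0.2965, 0.2168]
ee_rot: [-0.114, 3.139, -0.0]
force: [0.2, 0.9, -1.7]
width: 0.167
finger_force: 49.5
```

```bash
python3 - <<'E'
from h import *
p,d=robot.read_camera("side"); save("pics/side2.png",cv2.resize(p[130:230,220:350],None,fx=5,fy=5)); o=robot.get_obs(); print(o["eef_pos"],o["ee_rot"])
E
```

```text
[0.46247789 0.29666503 0.21708339] [-1.13694776e-01  3.13904601e+00  6.22958789e-04]
```

View pics/side2.png

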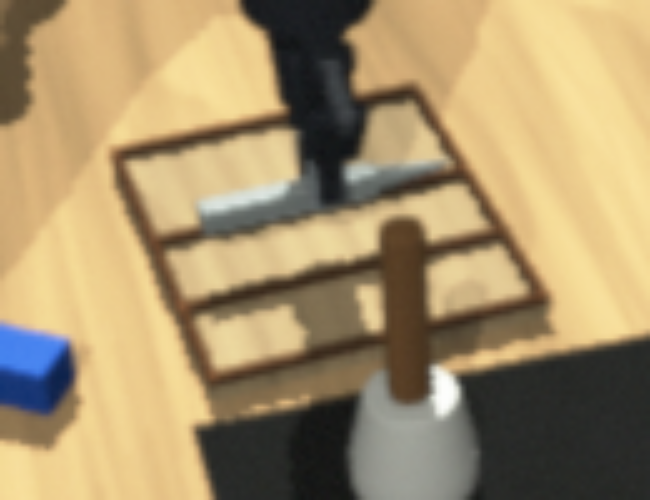

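Chisel is held level, 30 mm over the middle bay (crop 320,195). Lower and release.

Call:
play_rows(commands=[[0,0,-0.012,0,0,0],[0,0,-0.01,0,0,0],[0,0,-0.005,0,0,0],[0,0,-0.002,0,0,0],[0,0,0,0,0,0]])

```text
time: 6.95
eef_pos: [0.4621, 0.2969, 0.1879]
ee_rot: [-0.115, 3.139, 0.0]
force: [-1.7, -0.3, 0.7]
width: 0.165
finger_force: 49.8
```

Call:
play_rows(commands=[[0,0,0,0,0,0],[0,0,0,0,0,0],[0,0,0.005,0,0,0],[0,0,0.02,0,0,0],[0,0,0.03,0,0,0]], grip=0.028)

```text
time: 7.58
eef_pos: [0.4618, 0.2967, 0.243]
ee_rot: [0.115, -3.138, 0.001]
force: [-0.1, -0.7, 0.1]
width: 0.328
finger_force: 0.0
```

Call:
play_rows(commands=[[0,0,0.03,0,0,0],[0,0,0,0,0,0]])

```text
time: 7.82
eef_pos: [0.4628, 0.2973, 0.2755]
ee_rot: [-0.114, 3.136, 0.005]
force: [-0.7, -0.1, 0.8]
width: 0.333
finger_force: 0.0
```

```bash
python3 - <<'E'
from h import *
p,d=robot.read_camera("side"); save("pics/side3.png",cv2.resize(p[130:230,220:350],None,fx=4,fy=4)); o=robot.get_obs(); print(o["eef_pos"],o["ee_rot"])
E
```

```text
[0.46233857 0.29703119 0.27390872] [-1.14604746e-01  3.13763952e+00  2.47931140e-03]
```

View pics/side3.png

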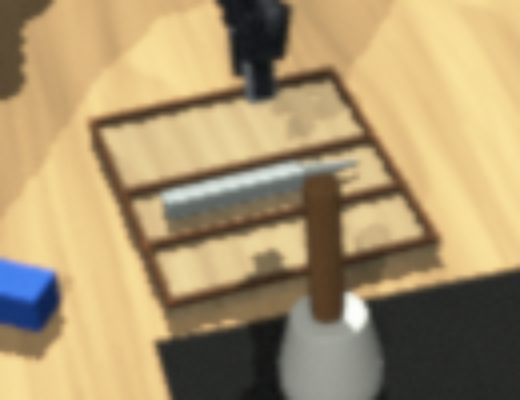

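Point chisel lies in the middle bay, clear of the battens (crop 240,185). Next the claw, passing high over the mallet.

Call:
play_rows(commands=[[0,-0.02,0.05,0,0,0.014],[0,-0.04,0.05,0,0,0.014],[-0.001,-0.05,0,0,0,0.014],[-0.001,-0.05,0,0,0,0.014],[-0.001,-0.05,0,0,0,0.014]])

```text
time: 8.5
eef_pos: [0.4586, 0.0862, 0.3708]
ee_rot: [0.225, -3.132, 0.0]
force: [0.6, -0.1, 0.2]
width: 0.327
finger_force: 0.0
```

Call:
play_rows(commands=[[-0.001,-0.05,0,0,0,0],[-0.001,-0.05,0,0,0,0],[-0.001,-0.05,-0.02,0,0,0],[0,-0.0424,-0.05,0,0,0],[0,0,-0.05,0,0,0]], grip=0.05)

```text
time: 9.12
eef_pos: [0.4554, -0.1057, 0.2525]
ee_rot: [-0.217, 3.133, -0.002]
force: [1.3, 1.5, -1.0]
width: 0.58
finger_force: 0.0
```

Call:
play_rows(commands=[[0,0,-0.03,0,0,0],[0,0,-0.025,0,0,0],[0,0,-0.013,0,0,0],[0,0,-0.006,0,0,0],[0,0,0,0,0,0]])

```text
time: 9.75
eef_pos: [0.4562, -0.1027, 0.18]
ee_rot: [-0.224, 3.134, 0.0]
force: [0.2, -0.3, -0.3]
width: 0.587
finger_force: 0.0
```

Call:
play_rows(commands=[[0,0,0,0,0,0],[0,0,0,0,0,0],[0,0,0,0,0,0],[0,0,0,0,0,0],[0,0,0,0,0,0]], grip=0, force=60)

```text
time: 10.38
eef_pos: [0.4565, -0.1028, 0.1808]
ee_rot: [-0.224, 3.132, 0.0]
force: [-1.0, -0.8, 8.0]
width: 0.161
finger_force: 58.9
```

Call:
play_rows(commands=[[0,0,0.01,0,0,0],[0,0,0.03,0,0,0],[0,0,0.05,0,0,0],[0,0,0.05,0,0,0],[0,0,0.05,0,0,0]])

```text
time: 11.0
eef_pos: [0.4554, -0.1028, 0.372]
ee_rot: [-0.224, 3.133, 0.0]
force: [1.5, 1.3, -3.0]
width: 0.163
finger_force: 59.3
```

Call:
play_rows(commands=[[0.001,0.03,0,0,0,-0.01],[0.001,0.045,0,0,0,-0.01],[0.002,0.045,0,0,0,-0.01],[0.001,0.045,0,0,0,-0.01],[0.002,0.045,0,0,0,-0.01]])

```text
time: 11.62
eef_pos: [0.4626, 0.1085, 0.3704]
ee_rot: [-0.145, 3.138, 0.0]
force: [0.7, -0.3, -1.7]
width: 0.161
finger_force: 59.3
```

Call:
play_rows(commands=[[0.002,0.045,0,0,0,-0.01],[0.001,0.045,0,0,0,-0.01],[0.002,0.032,0,0,0,0],[0,0,0,0,0,0],[0,0,0,0,0,0]])

```text
time: 12.25
eef_pos: [0.468, 0.2286, 0.37]
ee_rot: [0.114, -3.139, 0.001]
force: [-0.5, -0.6, -2.2]
width: 0.162
finger_force: 59.3
```

```bash
python3 - <<'E'
from h import *
p,d=robot.read_camera("side"); save("pics/side4.png",cv2.resize(p[40:240,220:400],None,fx=3,fy=3)); o=robot.get_obs(); print(o["eef_pos"],o["ee_rot"])
E
```

```text
[0.46815704 0.22824288 0.37007399] [-1.12414246e-01  3.13954549e+00 -5.61314324e-04]
```

View pics/side4.png

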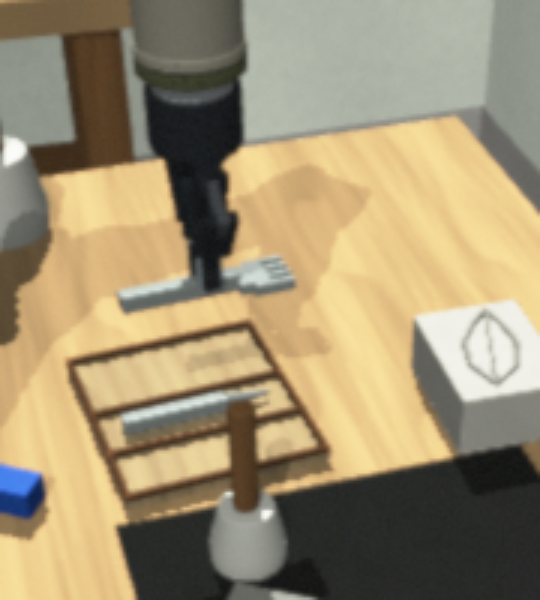

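Claw chisel is held level (crop 205,285). Lowering it into the near narrow bay.

Call:
play_rows(commands=[[0,0,-0.04,0,0,0],[0,0,-0.045,0,0,0],[0,0,-0.045,0,0,0],[0,0,-0.025,0,0,0],[0,0,-0.012,0,0,0]])

```text
time: 12.92
eef_pos: [0.468, 0.2282, 0.2019]
ee_rot: [0.112, -3.138, 0.002]
force: [-0.1, -1.1, -1.8]
width: 0.165
finger_force: 59.3
```

Call:
play_rows(commands=[[0,0,-0.006,0,0,0],[0,0,-0.004,0,0,0],[0,0,-0.002,0,0,0],[0,0,0,0,0,0],[0,0,0,0,0,0]])

```text
time: 13.55
eef_pos: [0.4682, 0.2295, 0.1912]
ee_rot: [-0.115, 3.139, 0.001]
force: [-0.2, -0.7, -2.2]
width: 0.164
finger_force: 59.3
```

Call:
play_rows(commands=[[0,0,-0.001,0,0,0],[0,0,0,0,0,0],[0,0,-0.001,0,0,0],[0,0,0,0,0,0],[0,0,0,0,0,0]])

```text
time: 14.18
eef_pos: [0.4683, 0.2294, 0.1907]
ee_rot: [-0.114, 3.139, 0.001]
force: [-9.0, -5.2, 21.8]
width: 0.161
finger_force: 62.3
```

Call:
play_rows(commands=[[0,0,0,0,0,0],[0,0,0,0,0,0],[0,0,0.005,0,0,0],[0,0,0.03,0,0,0],[0,0,0.05,0,0,0]], grip=0.028)

```text
time: 14.8
eef_pos: [0.4675, 0.2291, 0.2738]
ee_rot: [0.115, -3.137, 0.003]
force: [0.9, 0.4, 1.1]
width: 0.329
finger_force: 0.0
```

Call:
play_rows(commands=[[0,0,0.05,0,0,0],[0,0,0.048,0,0,0],[0,0,0,0,0,0]])

```text
time: 15.18
eef_pos: [0.4689, 0.2296, 0.376]
ee_rot: [-0.114, 3.134, 0.006]
force: [-0.0, -0.7, -1.8]
width: 0.327
finger_force: 0.0
```

```bash
python3 - <<'E'
from h import *
p,d=robot.read_camera("side"); save("pics/side5.png",cv2.resize(p[130:230,220:350],None,fx=4,fy=4)); o=robot.get_obs(); print(o["eef_pos"],o["ee_rot"])
E
```

```text
[0.46835071 0.22943255 0.37353125] [-1.14437156e-01  3.13671631e+00  3.13197747e-03]
```

View pics/side5.png

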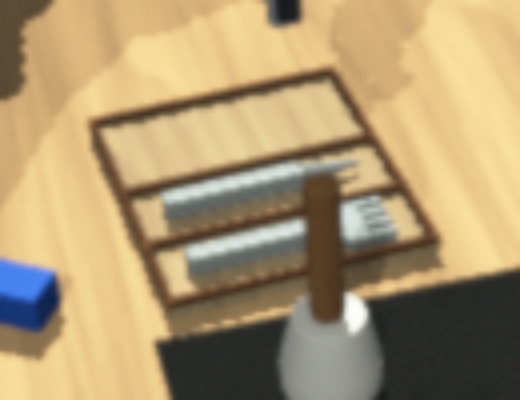

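Both chisels lie clear of the battens in their narrow bays. Mallet next.

Call:
play_rows(commands=[[-0.002,-0.035,0,0,0,0],[-0.002,-0.035,0,0,0,0],[-0.002,-0.035,0,0,0,0],[-0.0005,-0.0303,0,0,0,0],[0,0,0,0,0,0]], grip=0.065)

```text
time: 15.85
eef_pos: [0.4613, 0.0918, 0.3707]
ee_rot: [0.109, -3.138, 0.001]
force: [-0.1, 0.5, 0.1]
width: 0.762
finger_force: 0.0
```

Call:
play_rows(commands=[[0,0,-0.02,0,0,0],[0,0,-0.03,0,0,0],[0,0,-0.025,0,0,0],[0,0,-0.017,0,0,0],[0,0,0,0,0,0]])

```text
time: 16.48
eef_pos: [0.4608, 0.0946, 0.2781]
ee_rot: [0.116, -3.136, 0.002]
force: [0.4, 0.1, 0.5]
width: 0.764
finger_force: 0.0
```

Call:
play_rows(commands=[[0,0,0,0,0,0],[0,0,0,0,0,0],[0,0,0,0,0,0],[0,0,0,0,0,0]], grip=0, force=70)

```text
time: 16.98
eef_pos: [0.4618, 0.0945, 0.2806]
ee_rot: [-0.115, 3.138, 0.002]
force: [-0.3, 3.3, 5.6]
width: 0.263
finger_force: 68.6
```

Call:
play_rows(commands=[[0,0,0.01,0,0,0],[0,0,0.025,0,0,0],[0,0,0.035,0,0,0],[0,0,0,0,0,0],[0,0,0,0,0,0]])

```text
time: 17.6
eef_pos: [0.4612, 0.0938, 0.3492]
ee_rot: [0.114, -3.138, 0.001]
force: [-0.2, -0.3, -3.6]
width: 0.263
finger_force: 69.1
```

```bash
python3 - <<'E'
from h import *
p,d=robot.read_camera("side"); save("pics/side6.png",cv2.resize(p[100:260,220:400],None,fx=3,fy=3)); o=robot.get_obs(); print(o["eef_pos"],o["ee_rot"],o["wrist_torque"])
E
```

```text
[0.4611165  0.09383716 0.34882641] [ 1.14384081e-01 -3.13766144e+00  9.87435649e-04] [ 0.02122225 -0.00507012 -0.001588  ]
```

View pics/side6.png

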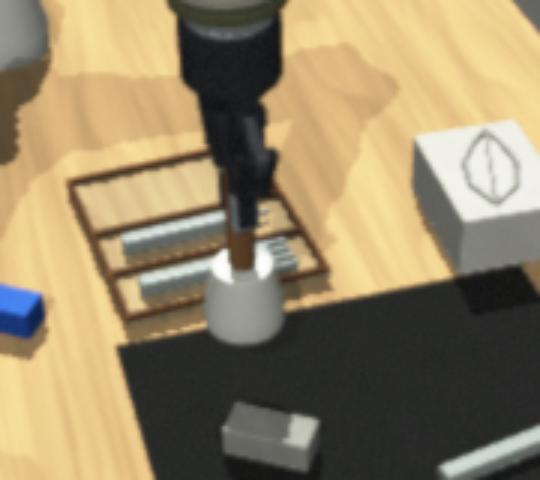

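Mallet is held upright (crop 243,290). Carry it to the wide bay.

Call:
play_rows(commands=[[0,0.02,0,0,0,0],[-0.001,0.035,0,0,0,0],[0,0.035,0,0,0,0],[-0.001,0.035,0,0,0,0],[0,0.035,0,0,0,0]])

```text
time: 18.27
eef_pos: [0.4592, 0.255, 0.3485]
ee_rot: [0.114, -3.138, 0.002]
force: [0.7, -0.2, -2.8]
width: 0.266
finger_force: 68.9
```

Call:
play_rows(commands=[[-0.001,0.035,0,0,0,0],[0,0.035,0,0,0,0],[-0.001,0.032,0,0,0,0],[0,0.02,0,0,0,0],[0,0,0,0,0,0]])

```text
time: 18.9
eef_pos: [0.4571, 0.3771, 0.3487]
ee_rot: [0.118, -3.138, 0.002]
force: [-0.1, 0.6, -3.1]
width: 0.262
finger_force: 69.0
```

Call:
play_rows(commands=[[0,0,-0.015,0,0,0],[0,0,-0.02,0,0,0],[0,0,-0.015,0,0,0],[0,0,-0.007,0,0,0],[0,0,0,0,0,0]])

```text
time: 19.52
eef_pos: [0.4576, 0.3758, 0.2925]
ee_rot: [0.114, -3.139, 0.001]
force: [0.3, -0.0, -1.4]
width: 0.261
finger_force: 69.1
```

Call:
play_rows(commands=[[0,0,-0.001,0,0,0],[0,0,-0.001,0,0,0],[0,0,0,0,0,0],[0,0,0,0,0,0]])

```text
time: 20.02
eef_pos: [0.4576, 0.3761, 0.291]
ee_rot: [-0.115, 3.139, 0.0]
force: [-0.3, 0.6, -3.4]
width: 0.262
finger_force: 69.1
```

Call:
play_rows(commands=[[0,0,-0.001,0,0,0],[0,0,0,0,0,0],[0,0,0,0,0,0]])

```text
time: 20.4
eef_pos: [0.4577, 0.3763, 0.2906]
ee_rot: [-0.115, 3.139, 0.001]
force: [-1.8, 0.0, 6.0]
width: 0.261
finger_force: 69.8
```

Call:
play_rows(commands=[[0,0,0,0,0,0],[0,0,0,0,0,0],[0,0,0,0,0,0],[0,0,0.015,0,0,0],[0,0,0.03,0,0,0]], grip=0.06)

```text
time: 21.02
eef_pos: [0.4574, 0.3759, 0.3353]
ee_rot: [0.115, -3.138, 0.002]
force: [0.7, 0.8, 0.2]
width: 0.705
finger_force: 0.0
```

Call:
play_rows(commands=[[0,0,0.045,0,0,0],[0,-0.01,0.02,0,0,0],[0,-0.04,0,0,0,-0.084],[0,-0.04,0,0,0,-0.084],[0,-0.04,0,0,0,-0.084]])

```text
time: 21.65
eef_pos: [0.4574, 0.2442, 0.4002]
ee_rot: [0.286, 3.129, 0.0]
force: [0.5, -0.2, -0.3]
width: 0.705
finger_force: 0.0
```

Call:
play_rows(commands=[[0,-0.04,0,0,0,-0.084],[0,-0.04,0,0,0,-0.084],[0,-0.04,-0.02,0,0,-0.084],[0,-0.04,-0.03,0,0,-0.084],[0,-0.04,-0.03,0,0,-0.08]])

```text
time: 22.28
eef_pos: [0.4572, 0.0439, 0.3194]
ee_rot: [0.927, 3.001, 0.001]
force: [1.4, 0.3, -0.3]
width: 0.705
finger_force: 0.0
```

Call:
play_rows(commands=[[0,-0.035,-0.02,0,0,0],[0,-0.008,-0.02,0,0,0],[0,0,0,0,0,0],[0,0,0,0,0,0]])

```text
time: 22.78
eef_pos: [0.4578, 0.0034, 0.2807]
ee_rot: [0.921, 3.003, 0.001]
force: [1.0, -0.5, -0.6]
width: 0.701
finger_force: 0.0
```

```bash
python3 - <<'E'
from h import *
p,d=robot.read_camera("side"); save("pics/side7.png",cv2.resize(p[100:300,220:400],None,fx=3,fy=3)); o=robot.get_obs(); print(o["eef_pos"],o["ee_rot"])
E
```

```text
[0.45789467 0.00353862 0.28081714] [9.19693365e-01 3.00283667e+00 1.38423122e-03]
```

View pics/side7.png

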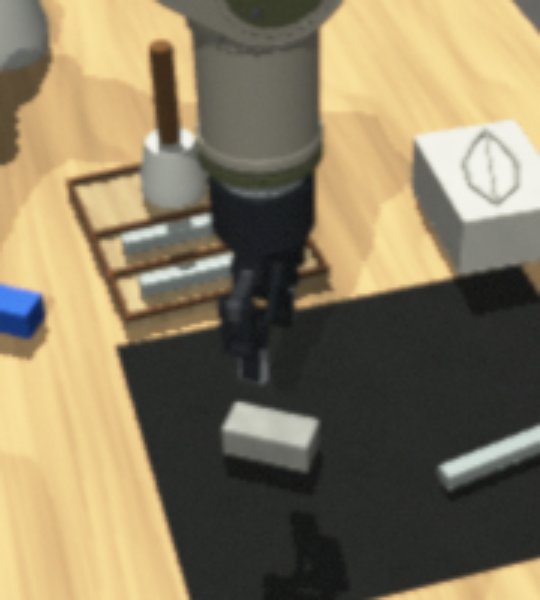

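Mallet stands upright in the wide bay (crop 175,165), and the gripper is above the grey block. Grasp it.

Call:
play_rows(commands=[[0,0,-0.03,0,0,0],[0,0,-0.03,0,0,0],[0,0,-0.025,0,0,0],[0,0,-0.015,0,0,0],[0,0,0,0,0,0]])

```text
time: 23.45
eef_pos: [0.4575, 0.0034, 0.1797]
ee_rot: [-0.92, -3.003, 0.001]
force: [0.4, 0.8, 0.6]
width: 0.701
finger_force: 0.0
```

Call:
play_rows(commands=[[0,0,0,0,0,0],[0,0,0,0,0,0],[0,0,0,0,0,0],[0,0,0,0,0,0]], grip=0, force=50)

```text
time: 23.95
eef_pos: [0.4582, 0.0032, 0.1811]
ee_rot: [0.92, 3.002, 0.002]
force: [-1.0, 0.5, 7.7]
width: 0.412
finger_force: 50.7
```

Call:
play_rows(commands=[[0,0,0.01,0,0,0],[0,0,0.03,0,0,0],[0,0,0.04,0,0,0],[0,0,0,0,0,0]])

```text
time: 24.45
eef_pos: [0.4586, 0.003, 0.2631]
ee_rot: [0.92, 2.999, 0.005]
force: [-0.2, 0.8, -2.0]
width: 0.409
finger_force: 50.5
```

Call:
play_rows(commands=[[0.0015,-0.029,0,0,0,0.055],[0.0015,-0.029,0,0,0,0.055],[0.0015,-0.029,0,0,0,0.055],[0.0015,-0.029,0,0,0,0.055],[0.0015,-0.029,0,0,0,0.055]])

```text
time: 25.08
eef_pos: [0.4647, -0.1428, 0.2594]
ee_rot: [-0.498, -3.101, -0.0]
force: [0.2, 1.0, -2.5]
width: 0.411
finger_force: 50.5
```

Call:
play_rows(commands=[[0.0015,-0.029,0,0,0,0.055],[0.0015,-0.029,0,0,0,0.055],[0.0015,-0.029,0,0,0,0.055],[0.0015,-0.029,0,0,0,0.055],[0.0015,-0.029,0,0,0,0.055]])

```text
time: 25.7
eef_pos: [0.4723, -0.2876, 0.2592]
ee_rot: [-0.068, -3.14, -0.001]
force: [0.6, 0.3, -1.9]
width: 0.405
finger_force: 50.5
```

Call:
play_rows(commands=[[0,0,-0.015,0,0,0],[0,0,-0.015,0,0,0],[0,0,0,0,0,0],[0,0,0,0,0,0]])

```text
time: 26.2
eef_pos: [0.4728, -0.2863, 0.2299]
ee_rot: [-0.069, -3.141, -0.001]
force: [-0.1, 0.5, -1.3]
width: 0.409
finger_force: 50.4
```

```bash
python3 - <<'E'
from h import *
p,d=robot.read_camera("side"); save("pics/side8.png",cv2.resize(p[220:420,260:460],None,fx=3,fy=3)); o=robot.get_obs(); print(o["eef_pos"],o["ee_rot"])
E
```

```text
[ 0.47284961 -0.28650095  0.23017408] [6.96223007e-02 3.14042822e+00 1.80028802e-04]
```

View pics/side8.png

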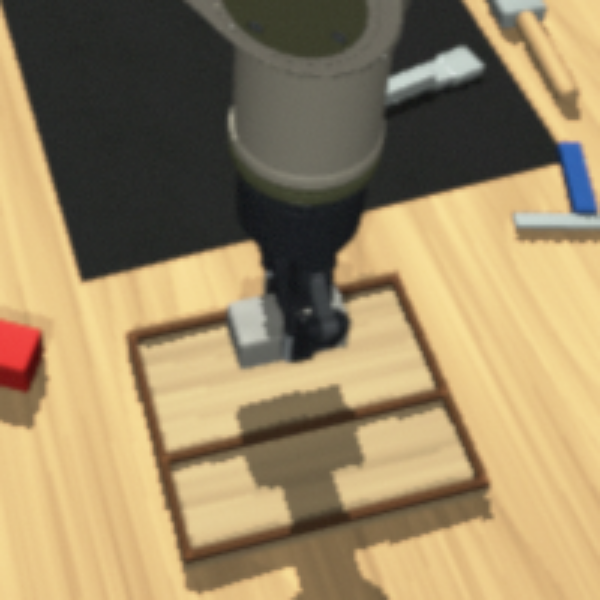

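Block is held level along the wide bay (crop 290,330). Lower.

Call:
play_rows(commands=[[0,0,-0.015,0,0,0],[0,0,-0.013,0,0,0],[0,0,-0.007,0,0,0],[0,0,-0.003,0,0,0],[0,0,0,0,0,0]])

```text
time: 26.88
eef_pos: [0.4726, -0.2871, 0.1919]
ee_rot: [0.071, 3.141, -0.0]
force: [-0.3, -0.6, -1.6]
width: 0.407
finger_force: 50.6
```

Call:
play_rows(commands=[[0,0,-0.001,0,0,0],[0,0,0,0,0,0],[0,0,0,0,0,0]])

```text
time: 27.25
eef_pos: [0.4727, -0.287, 0.1911]
ee_rot: [0.071, 3.14, -0.0]
force: [0.4, -0.5, 0.2]
width: 0.412
finger_force: 50.5
```

Call:
play_rows(commands=[[0,0,0,0,0,0],[0,0,0,0,0,0],[0,0,0.005,0,0,0],[0,0,0.03,0,0,0],[0,0,0.045,0,0,0]], grip=0.05)

```text
time: 27.88
eef_pos: [0.4721, -0.2867, 0.2712]
ee_rot: [-0.071, -3.138, -0.001]
force: [0.6, 0.4, 0.5]
width: 0.589
finger_force: 0.0
```

Call:
play_rows(commands=[[0.0227,0.028,0,0,0,0.028],[0.0227,0.028,0,0,0,0.028],[0.0227,0.028,0,0,0,0.028],[0.0227,0.028,0,0,0,0.028]])

```text
time: 28.38
eef_pos: [0.5645, -0.1734, 0.271]
ee_rot: [-0.108, 3.14, 0.0]
force: [0.3, -0.6, 0.1]
width: 0.587
finger_force: 0.0
```

Call:
play_rows(commands=[[0.0227,0.028,0,0,0,0.028],[0.0227,0.028,0,0,0,0.028],[0.0227,0.028,0,0,0,0.028],[0.0227,0.028,0,0,0,0.028],[0,0,0,0,0,0]])

```text
time: 29.0
eef_pos: [0.6559, -0.0585, 0.2701]
ee_rot: [0.29, -3.128, -0.002]
force: [-0.3, -0.1, 0.2]
width: 0.585
finger_force: 0.0
```

```bash
python3 - <<'E'
from h import *
p,d=robot.read_camera("side"); save("pics/side9.png",cv2.resize(p[140:440,280:500],None,fx=2,fy=2)); o=robot.get_obs(); print(o["eef_pos"],o["ee_rot"])
E
```

```text
[ 0.65492972 -0.06087333  0.27020607] [ 2.85449856e-01 -3.12773355e+00 -2.08520367e-04]
```

View pics/side9.png

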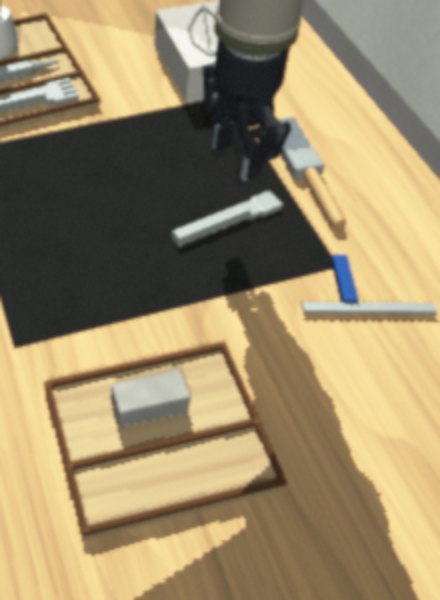

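Block lies flat in the wide bay (crop 150,398), and the gripper is above the flat chisel.

Call:
play_rows(commands=[[0,0,-0.03,0,0,0],[0,0,-0.03,0,0,0],[0,0,-0.02,0,0,0],[0,0,-0.01,0,0,0],[0,0,0,0,0,0]])

```text
time: 29.68
eef_pos: [0.6541, -0.0632, 0.1807]
ee_rot: [0.28, -3.128, 0.0]
force: [0.9, 0.5, -0.6]
width: 0.587
finger_force: 0.0
```

Call:
play_rows(commands=[[0,0,0,0,0,0],[0,0,0,0,0,0],[0,0,0,0,0,0],[0,0,0,0,0,0],[0,0,0,0,0,0]], grip=0, force=60)

```text
time: 30.3
eef_pos: [0.6546, -0.0631, 0.1821]
ee_rot: [-0.281, 3.127, -0.0]
force: [-1.7, -0.4, 6.8]
width: 0.164
finger_force: 59.5
```

Call:
play_rows(commands=[[0,0,0.01,0,0,0],[0,0,0.03,0,0,0],[0,0,0.04,0,0,0],[0,0,0,0,0,0]])

```text
time: 30.8
eef_pos: [0.6552, -0.0633, 0.2648]
ee_rot: [-0.28, 3.123, -0.001]
force: [0.0, 0.5, -3.2]
width: 0.163
finger_force: 58.8
```

Call:
play_rows(commands=[[-0.0231,-0.038,0,0,0,-0.028],[-0.0231,-0.038,0,0,0,-0.028],[-0.0231,-0.038,0,0,0,-0.028],[-0.0231,-0.038,0,0,0,-0.028]])

```text
time: 31.3
eef_pos: [0.5605, -0.2159, 0.26]
ee_rot: [0.104, -3.139, -0.001]
force: [-0.1, -0.8, -2.4]
width: 0.163
finger_force: 58.9
```

Call:
play_rows(commands=[[-0.0231,-0.038,0,0,0,-0.028],[-0.0231,-0.038,0,0,0,-0.028],[-0.0231,-0.038,0,0,0,-0.028],[-0.0231,-0.038,0,0,0,-0.028],[0,0,0,0,0,0]])

```text
time: 31.92
eef_pos: [0.4661, -0.3703, 0.2604]
ee_rot: [-0.081, -3.138, 0.002]
force: [0.8, -0.6, -2.2]
width: 0.163
finger_force: 58.9
```

Call:
play_rows(commands=[[0,0,-0.015,0,0,0],[0,0,-0.015,0,0,0],[0,0,0,0,0,0],[0,0,0,0,0,0]])

```text
time: 32.42
eef_pos: [0.4697, -0.3666, 0.2308]
ee_rot: [-0.069, -3.141, -0.0]
force: [-0.3, -0.3, -1.5]
width: 0.163
finger_force: 58.9
```

```bash
python3 - <<'E'
from h import *
p,d=robot.read_camera("side"); save("pics/side10.png",cv2.resize(p[220:420,260:460],None,fx=3,fy=3)); o=robot.get_obs(); print(o["eef_pos"],o["ee_rot"])
E
```

```text
[ 0.46969637 -0.36681703  0.2311279 ] [ 6.98550011e-02  3.14046750e+00 -3.31764241e-04]
```

View pics/side10.png

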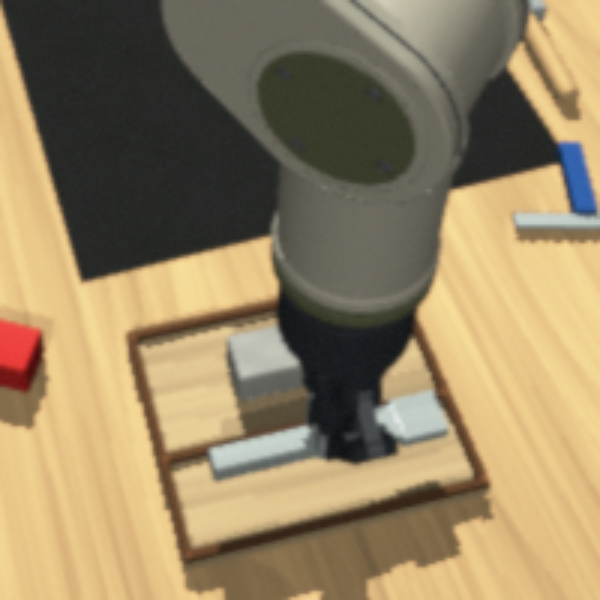

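Flat chisel is held level above the narrow bay (crop 320,440). Lower.

Call:
play_rows(commands=[[0,0,-0.015,0,0,0],[0,0,-0.013,0,0,0],[0,0,-0.007,0,0,0],[0,0,-0.003,0,0,0],[0,0,0,0,0,0]])

```text
time: 33.1
eef_pos: [0.4694, -0.3671, 0.1929]
ee_rot: [0.071, 3.141, -0.0]
force: [-0.6, 0.2, -1.6]
width: 0.159
finger_force: 59.0
```

Call:
play_rows(commands=[[0,0,-0.001,0,0,0],[0,0,0,0,0,0],[0,0,0,0,0,0]])

```text
time: 33.48
eef_pos: [0.4695, -0.3671, 0.1921]
ee_rot: [0.071, 3.14, -0.0]
force: [-0.1, -0.5, -0.5]
width: 0.162
finger_force: 59.0
```

Nearly touching; release, then withdraw upward and away.

Call:
play_rows(commands=[[0,0,-0.0005,0,0,0],[0,0,0,0,0,0]])

```text
time: 33.72
eef_pos: [0.4695, -0.3671, 0.1921]
ee_rot: [0.071, 3.14, 0.0]
force: [-1.9, 2.2, 5.4]
width: 0.165
finger_force: 59.9
```

Call:
play_rows(commands=[[0,0,0,0,0,0],[0,0,0,0,0,0],[0,0,0.005,0,0,0],[0,0,0.03,0,0,0],[0,0,0.05,0,0,0]], grip=0.028)

```text
time: 34.35
eef_pos: [0.469, -0.3665, 0.2763]
ee_rot: [-0.071, -3.138, -0.002]
force: [0.3, -0.6, 0.0]
width: 0.325
finger_force: 0.0
```

Call:
play_rows(commands=[[0,0,0.05,0,0,0],[0,0,0.05,0,0,0],[0,0.05,0.02,0,0,0],[0,0.06,0,0,0,0],[0,0.06,0,0,0,0]])

```text
time: 34.98
eef_pos: [0.469, -0.1953, 0.397]
ee_rot: [0.071, 3.14, 0.0]
force: [1.0, 0.8, 0.4]
width: 0.324
finger_force: 0.0
```

Call:
play_rows(commands=[[0,0.06,0,0,0,0],[0,0.05,0,0,0,0],[0,0.05,0,0,0,0],[0,0,0,0,0,0],[0,0,0,0,0,0]])

```text
time: 35.6
eef_pos: [0.4693, -0.0377, 0.3966]
ee_rot: [0.071, 3.14, -0.0]
force: [0.1, -1.5, -1.1]
width: 0.327
finger_force: 0.0
```

```bash
python3 - <<'E'
from h import *
p,d=robot.read_camera("top"); save("pics/top1.png",p); P=cloud("top",d)
def rect(n,reg,lo,hi,c,an):
    v0,v1,u0,u1=reg; q=P[v0:v1,u0:u1].reshape(-1,3); ca,sa=np.cos(np.radians(an)),np.sin(np.radians(an))
    dl=q[:,:2]*1000-c; x=dl[:,0]*ca+dl[:,1]*sa; y=-dl[:,0]*sa+dl[:,1]*ca
    for nm,y0,y1 in n:
        m=(q[:,2]>lo)&(q[:,2]<hi)&(y>y0)&(y<y1)&(abs(x)<92)
        if m.sum()<10: print(nm,"few"); continue
        r=cv2.minAreaRect(np.c_[x,y][m].astype(np.float32)); print(nm,np.round(r[0],1),np.round(r[1],1),round(r[2],1),"ztop",np.round(np.percentile(q[m,2],[20,50,80]),4))
rect([("point",-42,12),("claw",-108,-54)],(190,312,120,256),.0155,.06,[461.9,310.1],4.22)
rect([("mallet",24,110)],(190,312,100,256),.03,.067,[461.9,310.1],4.22)
rect([("mallet top",10,130)],(190,312,90,256),.165,.19,[461.9,310.1],4.22)
rect([("flat",-75,-21),("block",-9,75)],(185,312,430,545),.0155,.06,[471.7,-319.8],-2.46)
print(robot.get_obs()["eef_pos"])
E
```

```text
point [ -0.7 -15.8] [ 17.4 148.5] 89.2 ztop [0.0224 0.025  0.0267]
claw [ -1.7 -82.3] [ 41.9 150.1] 89.0 ztop [0.0194 0.0229 0.0263]
mallet [-3.2 58.8] [50.8 65.8] 57.9 ztop [0.0374 0.0484 0.0605]
mallet top [ 0.4 64.6] [22.4 22.7] 9.0 ztop [0.1719 0.1742 0.1755]
flat [ -0.2 -46. ] [ 28.8 150.4] 88.8 ztop [0.0189 0.0231 0.0256]
block [-1.6 32.2] [37.2 75.2] 89.8 ztop [0.0364 0.0389 0.0405]
[ 0.46930995 -0.03823564  0.39655844]
```

View pics/top1.png

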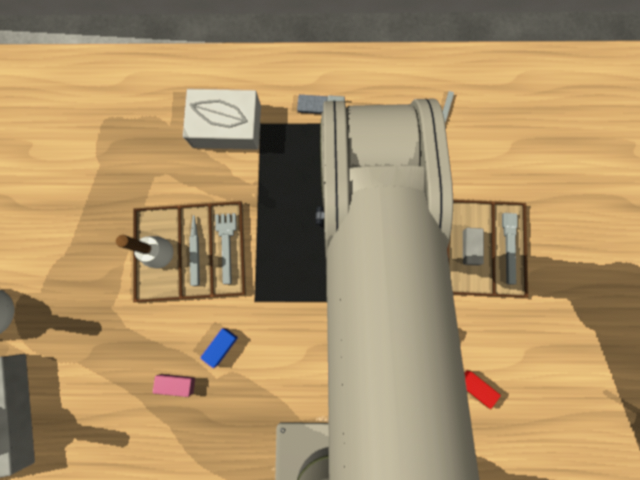

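The top view shows all five in place: point (194,250), claw (226,248), mallet (152,250), block (472,245), flat (511,247). The measured heights and centres are within tolerance, so I'm handing in.

```bash
python3 -c "
from workcell import robot
print(robot.hand_in())"
```

```text
the job is handed in; nothing more can be done
None
```

Both kits are made up and handed in at about 36 s; every item measured within tolerance just before hand-in, and hand-in returned no pass/fail verdict.

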